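# Cover the heater block and hold the surface probe on its test spot

## Robot

A 6-joint arm with a two-finger parallel gripper is mounted at the origin on a cart in front of the work surface, level with it; the furniture and walls round the work are solid. World frame = base frame: x ahead of the robot, y to its left, z up, the work surface at z = 0. Lengths are in m, angles in rad, forces in N, time in s.
With the tool pointing down it reaches from about 0.3 to 0.775 m from the base axis. Payload 14.6 kg.
Tool frame: the origin (TCP) lies on the centre line of the jaws, within the pads' length; the fingertips stand 19 mm ahead of it and the grasp point (between the pads) is the TCP; z points along the fingers, x is the direction in which the jaws open and shut, and the axes are right-handed (so a half turn about z gives the same grasp; the last joint's range is limited). The gripper opens to 94 mm and grips with 3 to 60 N. Pads are 16 mm wide; open, the fingers measure 119 mm over their backs; the gripper's body (75 mm by 177 mm) begins 78 mm behind the grasp point.
Start: joints at [-1.371, 0.3, 1.521, -0, 1.321, -0.067], TCP at [0.145, -0.531, 0.224] pointing down, gripper open.
Joint ranges: [-3.03, 3.03], [-0.79, 2.21], [0.23, 2.52], [-1.04, 4.18], [0, 3.07], [-2.55, 2.55]. Speed limits (rad/s): [2.22, 2.22, 2.57, 3.14, 3.14, 3.14].

## Interface

Orientations are given as [roll, pitch, yaw] about the fixed x, y, z axes, in that order (R = Rz(yaw) Ry(pitch) Rx(roll)).
In Python, from station import ctrl, imaging gives the robot as it stands.
- The arm moves only by the shell command python3 -m handwheel 'ROWS' [OPENING] [FORCE]. ROWS is JSON, a list that holds one entry, the list of rows, each a list of 4 numbers: the shift along the tool's x, y, z in m, then the turn about the tool's z in rad. A call has 1 to 10 rows; each row shifts and turns the pose as measured when the row begins, along the tool's axes as they then stand; what a row does not reach is not made up. A row lasts 1/10 s, in which the tool goes at most 50 mm and 8.59 degrees, less where a joint would pass 70% of its speed; a pose out of reach is approached as far as the arm can. A call is refused whole if a number of a shift passes 0.05 or a number of a turn 0.15, either way. A call with a gripper value outside its range is refused whole. OPENING is the finger opening in m, from 0 to 0.094, set as the call begins (- or left out, the last holds). The fingers move at their own pace and stop on an object; FORCE is the grip in N (left out, the last holds). Time passes only in rows, so rows that do not move let the fingers close. It gives the time, the measured TCP pose, the force and the opening at its end, in the units of the state.
- ctrl.get_obs(): the state, without advancing time (a new reading comes with each control period).
- imaging.camera(name): name is "side" or "top" or "wrist"; returns the picture (400x640x3 uint8, red, green, blue); there is no depth.
- imaging.camera_model(name): a dict with "camera_matrix" (3x3 intrinsics, pixels), "position" and "attitude" of the camera in the world. Camera axes: x right, y up, looking along -z (the intrinsics and any distortion apply to the point x, -y, -z); pixel columns grow to the right and rows downward; lengths in m; the calibration is good to about 2 mm. A picture is of the moment at which its call begins: read the wrist's pose just before it. camera_model takes no time and is no camera call; for the wrist camera it gives the pose at the moment of the call.
- ctrl.hand_in(): hands the job in, once; it reports no verdict.
The state is a dict: "time_s": time; "qpos": joint angles; "joint_vel": joint speeds; "tau": joint torques, N m; "ee_pos": TCP position; "eef_rot": TCP orientation; "force": force on the tool from outside, world axes, zero at the start; "moment": the same for the moment, N m; "grip_width": finger opening in m.
Only numpy, scipy, OpenCV 4.12 (cv2) and the standard library are available. Lean on these libraries where they do the work, as an engineer would, in place of code of your own. Each camera call takes 0.05 s, during which the arm holds its last target. There are 200 camera calls.

## Task

Two loose cover plates lie on the worktop: put the one with the ring marked on its face squarely on the heater block, long edges over long edges and ring upward, and let go of it; leave the other plate where it lies. Then take the spring-tipped surface probe out of its stand and hold it upright with its tip inside the ring, pressed lightly so that the spring tip is about half way in. Finish like that, still holding the probe on the spot.

Things in the scene. Friction and masses are not known exactly. Their poses are not given: they have to be found in the camera images.
- block: heater block: grey metal, 64 (its x) x 50 (its y) x 20 mm high, ribbed long sides, six shallow dark wells marked on its top; lies loose on the worktop, 250 g. Origin: centre of its underside; z up; top face at z = 20 mm.
- cover: cover plate with the ring: bare aluminium, 64 (its x) x 50 (its y) x 10 mm thick, four screw heads at the corners and a dark ring (16 mm inside, 23 mm outside diameter) off its centre; lies flat on the worktop, ring up, 90 g. Origin: centre of its underside; z up. Grip it from above across its 50 mm width.
- spot (a point): centre of the ring on the ringed cover plate's top face, 12 mm along the plate's x and 4 mm along its y from the centre, 10 mm above the underside. Axes as the plate's.
- plain: the other cover plate: same size (64 x 50 x 10 mm) and screws, but no ring; to be left alone. It and the ringed plate may lie in either place. Origin: centre of its underside. A tall machine stands within 0.1 m behind the left-hand place, other equipment under the arm at its start: rise first, then come by x = 0.40, y = 0.06, in front of the machine.
- stand: probe stand, fixed: grey block 50 x 50 mm, 60 mm high, on a foot 76 x 66 x 8 mm, with an upright bore 21 mm wide and 50 mm deep from its top. Origin: centre of its underside; z up.
- probe: surface probe, 130 g, hanging upright in the stand by its collar. Origin: on its axis at the collar underside; z up, away from the tip. Collar 32 mm wide to z = 6 mm; square grip 22 x 22 mm (sides along its x, y) from z = 6 to 66 mm, small button on top to 72 mm; below, a 17 mm barrel and nose to z = -30 mm, then the tip. Lift 50 mm or more to clear the stand.
- tip_point (a point): lowest point of the probe's spring tip, a 6 mm thick round-ended steel pin; 46 mm below the probe's origin when the spring is out. Moves up into the nose as it is pressed; 16 mm of pin shows when out, 2 mm when fully in.
- probe_tip (a joint): how far the spring tip is pressed in, m: 0 = fully out, 0.014 = fully in against its stop. Its spring starts to give at 2 N and takes 0.4 N more per mm (about 5 N half way).
Things that resemble listed ones, but are neither listed nor needed, are in the scene too. What is shaped like the cover but pink or yellow is not meant.

How it is judged:
On the way, in this order (a step that is already met when the one before it is completed fails the run):
1. the ringed plate lies squarely on the heater block, let go, with the probe still in its stand (horizontal distance between cover and block below 0.005 m and angle between the x axis of cover and the x axis of block, either way round below 0.1 rad and z of cover in the frame of block between 0.018 and 0.022 m and angle between each of cover, block's own z axis and vertical below 0.05 rad and height (world z) of block below 0.004 m and contact force between the fingers and cover below 0.1 N and linear speed of cover below 0.02 m/s and z of probe in the frame of stand below 0.065 m), for 0.2 s.
2. the probe is lifted clear of its stand in the gripper (z of probe in the frame of stand above 0.1 m and contact force between the fingers and probe above 1 N), for 0.2 s.
At the end, for the whole second after the job is handed in: Ringed plate flat on the block (centres within 5 mm, edges within 6 degrees, either way round), block flat on the worktop; gripper holds the probe upright within 6 degrees, tip within 6 mm of the ring centre, spring tip 3 to 11 mm in, 1.5 to 10 N on the plate, at rest, not touching the stand (horizontal distance between cover and block below 0.005 m and angle between the x axis of cover and the x axis of block, either way round below 0.1 rad and z of cover in the frame of block between 0.018 and 0.022 m and angle between each of cover, block's own z axis and vertical below 0.05 rad and height (world z) of block below 0.004 m and horizontal distance between tip_point and spot below 0.006 m and distance between tip_point and spot below 0.008 m and value of joint probe_tip between 0.003 and 0.011 m and contact force between probe and cover between 1.5 and 10 N and angle between probe's own z axis and vertical below 0.1 rad and contact force between the fingers and probe above 1 N and contact force between probe and stand below 0.05 N and contact force between the fingers and cover below 0.1 N and linear speed of probe below 0.02 m/s); the arm keeps its last pose, push and grip.
It fails at once if the probe is pressed on the plate with more than 20 N (contact force between probe and cover above 20 N).
It fails at once if the plate without a ring is moved more than 25 mm (distance of plain from where it was at the start of the episode above 0.025 m).
It also fails if it takes over 61 s, if anything falls off the work surface, if the arm or the gripper's body presses on something with over 40 N, if the wrist force passes 120 N, or if a joint passes its speed limit or range.

## Working session

There is one attempt and no reset: what is moved stays moved. The work goes in short steps, Python scripts to look and compute and a shell command to move; the robot and the scene stay as the last step left them, time stands still between calls to the robot, and variables do not carry over. Pictures are saved under pics/ and viewed, about 8 in all and at most 12, crops included, and the job is handed in when it is done.

```bash
mkdir -p pics; ls
python3 - <<'E'
from station import ctrl, imaging
import cv2
o=ctrl.get_obs(); print(o)
for n in ("top","side"):
    im=imaging.camera(n); cv2.imwrite(f"pics/{n}0.png",im[...,::-1]); print(n,imaging.camera_model(n))
print(imaging.camera_model("wrist"))
E
```

```text
pics
{'time_s': 0.0, 'qpos': array([-1.37061271e+00,  3.00501320e-01,  1.52157205e+00,  1.63292877e-05,
        1.32067317e+00, -6.66218935e-02]), 'joint_vel': array([ 1.19194529e-04,  5.75283853e-04, -6.97192681e-05, -1.90694662e-04,
        6.03251337e-04, -1.60335852e-04]), 'tau': array([-1.91110121e-03, -5.31809235e+01, -3.52733588e+01,  7.07719359e-02,
        2.44157261e-02, -8.48927789e-05]), 'ee_pos': array([ 0.1449517 , -0.53031644,  0.22387356]), 'eef_rot': array([-3.14150006e+00,  1.15026731e-03, -1.30399481e+00]), 'force': array([ 0.30648446, -0.67319754, -0.10344278]), 'moment': array([0.01919216, 0.04578298, 0.03425073]), 'grip_width': 0.09406638147602636}
top {'camera_matrix': array([[485.02230443,   0.        , 314.17978089],
       [  0.        , 485.02230443, 206.99739166],
       [  0.        ,   0.        ,   1.        ]]), 'position': array([0.38460334, 0.00375421, 1.27024387]), 'attitude': array([ 0.05437381,  0.00174992, -1.5954506 ])}
side {'camera_matrix': array([[489.96372018,   0.        , 324.19444127],
       [  0.        , 489.96372018, 198.53518776],
       [  0.        ,   0.        ,   1.        ]]), 'position': array([ 0.85041653, -0.56090353,  1.21839074]), 'attitude': array([0.54528551, 0.01329693, 0.63163111])}
{'camera_matrix': array([[280.21544079,   0.        , 318.878643  ],
       [  0.        , 280.21544079, 200.06778549],
       [  0.        ,   0.        ,   1.        ]]), 'position': array([ 0.22426779, -0.51003999,  0.3837802 ]), 'attitude': array([-2.84765099e-01,  5.48904158e-04, -1.30390921e+00])}
```

View pics/top0.png

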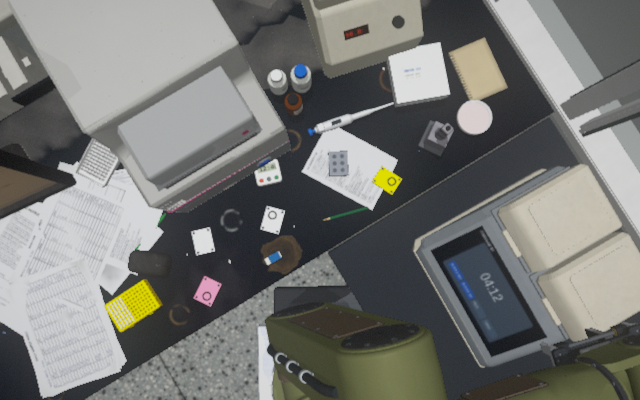

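View pics/side0.png

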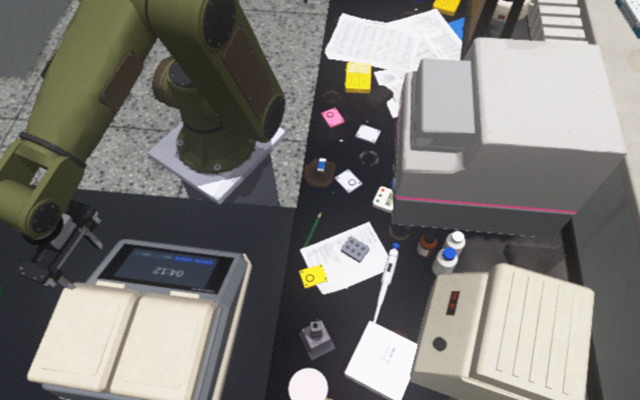

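The top view shows the ringed plate near (273,220), the plain one at (203,241), the block at (338,163) on the paper, and the stand with the probe at (437,137). The yellow and pink plates are decoys. The side view agrees.

```bash
cat > h.py <<'E'
import numpy as np, cv2
from scipy.spatial.transform import Rotation as Ro
from station import ctrl, imaging
def ray(m,u,v):
    K=np.array(m["camera_matrix"]); R=Ro.from_euler("xyz",m["attitude"]).as_matrix()
    d=np.linalg.inv(K)@[u,v,1]; return np.array(m["position"]),R@[d[0],-d[1],-d[2]]
def plane(m,uv,z):
    p,d=ray(m,*uv); return p+d*(z-p[2])/d[2]
def proj(m,P):
    R=Ro.from_euler("xyz",m["attitude"]).as_matrix(); c=R.T@(np.array(P)-m["position"])
    q=np.array(m["camera_matrix"])@[c[0],-c[1],-c[2]]; return q[:2]/q[2]
def togo(P,yaw=None):
    "tool-frame shift to world P, then turn about tool z to bring tool yaw to `yaw`"
    o=ctrl.get_obs(); R=Ro.from_euler("xyz",o["eef_rot"]).as_matrix()
    print("t",round(o["time_s"],2),"tcp",o["ee_pos"].round(4),"rpy",o["eef_rot"].round(4),"shift",(R.T@(np.array(P)-o["ee_pos"])).round(4))
    if yaw is not None:
        d=(o["eef_rot"][2]-yaw+np.pi/2)%np.pi-np.pi/2; print("turn",round(d,4),"q6",o["qpos"][5].round(3))
def rect(m,cnt,z):
    "contour -> rect on world plane: centre, long/short side, yaw of the long side"
    w=np.array([plane(m,p[0],z)[:2] for p in cnt],np.float32)*1000
    (c,s,a)=cv2.minAreaRect(w); a=np.radians(a if s[0]>=s[1] else a+90)
    return np.array(c)/1000,max(s),min(s),(a+np.pi/2)%np.pi-np.pi/2
E
python3 - <<'E'
from h import *
im=cv2.imread("pics/top0.png"); m=imaging.camera_model("top")
g=im.min(axis=2)
def blob(mask,u,v):
    cs,_=cv2.findContours(mask.astype(np.uint8),cv2.RETR_EXTERNAL,cv2.CHAIN_APPROX_NONE)
    cs=[c for c in cs if cv2.contourArea(c)>60]; return min(cs,key=lambda c:np.hypot(*(c.mean(0)[0]-[u,v])))
for n,uv in (("ring",(273,220)),("plain",(203,241))): print(n,rect(m,blob(g>110,*uv),.01))
hsv=cv2.cvtColor(im,cv2.COLOR_BGR2HSV)
print("block",rect(m,blob((g<175)&(g>40),338,163),.02))
print("stand",plane(m,(434,139),.06),"probe top",plane(m,(445,129),.13))
print("yellow",plane(m,(387,181),.01),"machine corner",plane(m,(290,145),.15))
togo([.40,.06,.35])
E
```

```text
ring (array([0.42345135, 0.11426762]), 66.01395416259766, 51.86911392211914, np.float64(-0.29019001659993915))
plain (array([0.3725863 , 0.29584647]), 65.92745208740234, 51.52379608154297, np.float64(0.20248315037970754))
block (array([0.48420908, 0.00146448]), 1666.072265625, 1035.01171875, np.float64(1.5467269431788697))
stand [ 0.61439644 -0.30147908  0.06      ] probe top [ 0.62439599 -0.31083161  0.13      ]
yellow [ 0.51643647 -0.18734371  0.01      ] machine corner [0.59159235 0.05695513 0.15      ]
t 0.1 tcp [ 0.1449 -0.5304  0.224 ] rpy [-3.1416e+00  1.0000e-03 -1.3040e+00] shift [-0.5024 -0.4017 -0.1255]
```

```bash
python3 -m handwheel '[[[0,0,-0.05,0],[0,0,-0.05,0],[0,0,-0.05,0],[0,0,-0.04,0]]]'
```

```text
time_s: 0.5
ee_pos: [0.1447, -0.5291, 0.4123]
eef_rot: [-3.141, 0.016, -1.304]
force: [-0.7, 0.5, 1.1]
grip_width: 0.0939
```

```bash
python3 -m handwheel '[[[-0.03,-0.04,0,0],[-0.03,-0.04,0,0],[-0.03,-0.04,0,0],[-0.035,-0.035,0,0],[-0.035,-0.035,0,0],[-0.038,-0.032,0,0],[-0.038,-0.032,0,0],[-0.038,-0.032,0,0],[-0.038,-0.032,0,0],[-0.038,-0.032,0,0]]]'; python3 -c "
from h import *
togo([.40,.06,.35],-.29+np.pi/2)"
```

```text
time_s: 1.5
ee_pos: [0.3905, -0.0981, 0.4192]
eef_rot: [-3.141, 0.01, -1.313]
force: [1.5, -0.4, -0.0]
grip_width: 0.0942
t 1.5 tcp [ 0.3905 -0.0981  0.4192] rpy [-3.1411  0.0096 -1.3131] shift [-0.1498 -0.0495  0.0706]
turn 0.5477 q6 0.972
```

```bash
python3 -m handwheel '[[[-0.037,-0.012,0.018,0],[-0.037,-0.012,0.018,0],[-0.037,-0.012,0.018,0],[-0.037,-0.012,0.018,0],[0,0,0.03,0.14],[0,0,0.03,0.14],[0,0,0.03,0.14],[0,0,0.02,0.13],[0,0,0,0]]]'
python3 - <<'E'
from h import *
m=imaging.camera_model("wrist"); im=imaging.camera("wrist"); cv2.imwrite("pics/w1.png",im[...,::-1])
import json; json.dump({k:np.array(v).tolist() for k,v in m.items()},open("pics/w1.json","w"))
togo([.4235,.1143,.15],-.29+np.pi/2); print(m["position"],m["attitude"], proj(m,[.4235,.1143,.01]))
E
```

```text
time_s: 2.4
ee_pos: [0.397, 0.0718, 0.2303]
eef_rot: [3.134, 0.008, -1.873]
force: [-0.2, -0.1, -0.5]
grip_width: 0.0938
t 2.45 tcp [0.3976 0.0718 0.2317] rpy [ 3.1361  0.0083 -1.8687] shift [-0.0476 -0.0127  0.082 ]
turn -0.0079 q6 1.948
[0.47621157 0.04466855 0.38950637] [-0.29175283  0.00709834 -1.87304808] [283.80866248 170.01308103]
```

View pics/w1.png

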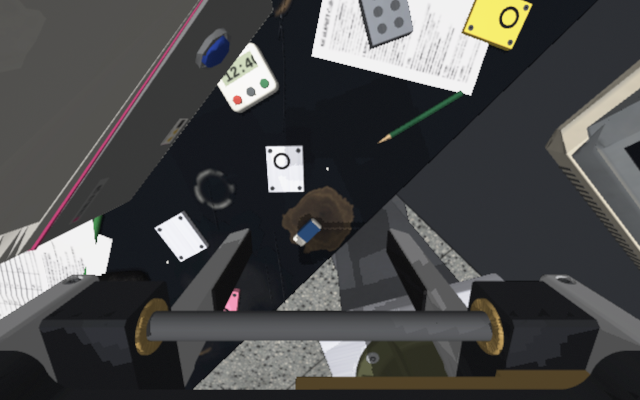

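The wrist picture shows the ringed plate at (285,169) with its ring at (281,161), so the plate's x points up in the image. The plain plate is at (181,237), and the block is partly visible at (388,15).

```bash
cat >> h.py <<'E'
def blob(mask,u,v,amin=60):
    cs,_=cv2.findContours(mask.astype(np.uint8),cv2.RETR_EXTERNAL,cv2.CHAIN_APPROX_NONE)
    cs=[c for c in cs if cv2.contourArea(c)>amin]; return min(cs,key=lambda c:np.hypot(*(c.mean(0)[0]-[u,v])))
E
python3 - <<'E'
from h import *
import json
m=json.load(open("pics/w1.json")); im=cv2.imread("pics/w1.png"); g=im.min(axis=2)
for th in (90,130,170,200): print(th,rect(m,blob(g>th,285,169),.01))
roi=np.zeros_like(g); roi[150:175,270:296]=(g[150:175,270:296]<100)
c=blob(roi>0,281,161,20); e=cv2.minEnclosingCircle(c); print("ring",e,plane(m,e[0],.01), e[1]*2)
print(g[169,260:310].tolist()); print(g[140:198,296].tolist())
E
```

```text
90 (array([0.42427527, 0.11259238]), 64.91731262207031, 50.44886016845703, np.float64(-0.29012743231432214))
130 (array([0.42390576, 0.11273601]), 63.83809280395508, 50.201908111572266, np.float64(-0.29005898907430705))
170 (array([0.42446603, 0.1127485 ]), 62.28059005737305, 49.75297546386719, np.float64(-0.30036835197011236))
200 (array([0.42441156, 0.11294368]), 62.65474319458008, 48.90047836303711, np.float64(-0.28755188922410646))
ring ((281.5, 160.5), 7.905794143676758) [0.43676496 0.11295755 0.01      ] 15.811588287353516
[20, 20, 21, 21, 21, 20, 28, 204, 237, 236, 235, 237, 238, 240, 239, 238, 237, 238, 230, 201, 180, 176, 174, 180, 194, 226, 236, 237, 235, 239, 240, 238, 239, 239, 239, 239, 239, 238, 236, 235, 236, 237, 226, 144, 32, 20, 20, 21, 20, 20]
[18, 17, 18, 17, 24, 97, 181, 220, 198, 151, 122, 137, 191, 219, 219, 219, 219, 218, 218, 218, 218, 218, 218, 222, 224, 229, 240, 239, 239, 239, 239, 239, 239, 238, 238, 238, 239, 238, 239, 238, 242, 247, 247, 247, 246, 246, 246, 246, 246, 246, 246, 218, 73, 20, 22, 22, 21, 22]
```

```bash
python3 -m handwheel '[[[-0.023,-0.007,0.03,0],[-0.023,-0.007,0.03,0],[0,0,0.04,0],[0,0,0.04,0],[0,0,0.03,0],[0,0,0,0]]]' 0.08 15; python3 -c "
from h import *
togo([.4242,.1128,.0215],-.29+np.pi/2)"
```

```text
time_s: 3.05
ee_pos: [0.4319, 0.1157, 0.0657]
eef_rot: [-3.133, 0.015, -1.843]
force: [-0.1, 0.1, 0.6]
grip_width: 0.08
t 3.05 tcp [0.4319 0.1157 0.0657] rpy [-3.133   0.0146 -1.8428] shift [0.0055 0.007  0.044 ]
turn 0.018 q6 2.01
```

```bash
python3 -m handwheel '[[[0.0055,0.007,0.01,0.018],[0,0,0.0,0],[0,0,0,0]]]'; python3 -c "
from h import *
togo([.4242,.1128,.0215],-.29+np.pi/2)"
```

```text
time_s: 3.35
ee_pos: [0.4272, 0.1127, 0.0608]
eef_rot: [-3.128, 0.017, -1.854]
force: [-0.1, -0.3, 0.3]
grip_width: 0.0798
t 3.35 tcp [0.4272 0.1127 0.0608] rpy [-3.1279  0.0173 -1.8539] shift [0.0015 0.0035 0.0393]
turn 0.0069 q6 2.016
```

```bash
python3 -m handwheel '[[[0.003,0.005,0.02,0.01],[0,0.002,0.016,0],[0,0.0,0.005,0],[0,0,0.002,0]]]'; python3 -c "
from h import *
togo([.4242,.1128,.0215],-.29+np.pi/2)"
```

```text
time_s: 3.75
ee_pos: [0.4261, 0.1133, 0.0237]
eef_rot: [-3.117, 0.023, -1.859]
force: [-0.4, -0.8, 0.0]
grip_width: 0.0803
t 3.75 tcp [0.4261 0.1133 0.0237] rpy [-3.1173  0.0227 -1.8591] shift [0.0011 0.0017 0.0021]
turn 0.0017 q6 2.021
```

```bash
python3 -m handwheel '[[[0.001,0.002,0.002,0],[0,0,0,0],[0,0,0,0],[0,0,0,0],[0,0,0,0]]]' 0.03 20; python3 -c "
from h import *
togo([.4242,.1128,.0215],-.29+np.pi/2)"
```

```text
time_s: 4.25
ee_pos: [0.4256, 0.1132, 0.0242]
eef_rot: [-3.114, 0.024, -1.858]
force: [1.0, -0.5, -0.5]
grip_width: 0.0497
t 4.25 tcp [0.4256 0.1132 0.0242] rpy [-3.1137  0.0244 -1.8579] shift [0.0009 0.0013 0.0026]
turn 0.0029 q6 2.019
```

```bash
python3 -m handwheel '[[[0,0,-0.02,0],[0,0,-0.03,0],[0,0,-0.03,0],[0,0,-0.03,0],[0,0,-0.03,0],[0,0,0,0]]]'; python3 -c "
from h import *
togo([.40,.0,.16],-.29+np.pi/2)"
```

```text
time_s: 4.85
ee_pos: [0.4197, 0.1107, 0.1689]
eef_rot: [-3.117, 0.023, -1.858]
force: [0.3, -0.5, -1.5]
grip_width: 0.0497
t 4.85 tcp [0.4197 0.1107 0.1689] rpy [-3.1168  0.0228 -1.8579] shift [ 0.112  -0.0123  0.0066]
turn 0.0029 q6 2.021
```

```bash
python3 -m handwheel '[[[0.04,0,0,0],[0.04,-0.008,0,0],[0.04,-0.02,0,0],[0.005,-0.03,0,0],[0,-0.02,0,0],[0,0,0,0]]]'
python3 - <<'E'
from h import *
m=imaging.camera_model("wrist"); im=imaging.camera("wrist"); cv2.imwrite("pics/w2.png",im[...,::-1])
import json; json.dump({k:np.array(v).tolist() for k,v in m.items()},open("pics/w2.json","w"))
togo([.565,-.05,.17],-.29+np.pi/2); print(m["position"],m["attitude"])
E
```

```text
time_s: 5.45
ee_pos: [0.4586, -0.0361, 0.1646]
eef_rot: [-3.119, 0.023, -1.856]
force: [-0.4, 0.8, -1.6]
grip_width: 0.0497
t 5.5 tcp [ 0.4575 -0.0356  0.1644] rpy [-3.1199  0.0226 -1.8557] shift [-0.0165 -0.1073 -0.0029]
turn 0.0051 q6 1.678
[ 0.53287013 -0.06286211  0.32623399] [-0.2618833   0.02227705 -1.85603301]
```

View pics/w2.png

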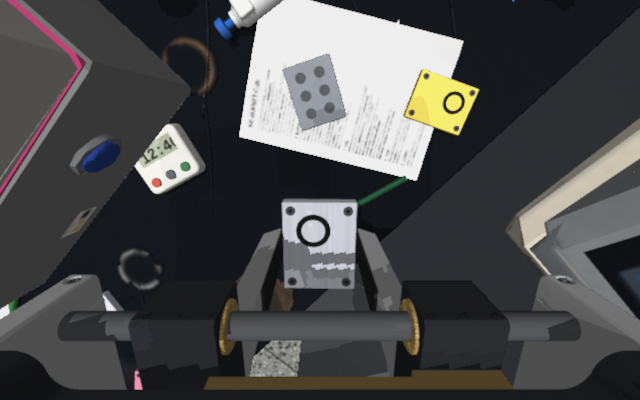

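The held plate is at (320,243), straight in the jaws. The block is at (314,92) on the paper with its top face fully visible, and the yellow decoy beside it is at (442,101).

Run:
```python
from h import *
import json
m=json.load(open("pics/w2.json")); im=cv2.imread("pics/w2.png"); g=im.min(axis=2).astype(int)
print(g[92,270:360].tolist())
k=cv2.getStructuringElement(cv2.MORPH_ELLIPSE,(5,5))
roi=np.zeros_like(g); roi[40:140,270:360]=1
for lo,hi in((100,200),(120,180),(130,190)):
    mk=((g>lo)&(g<hi)&(roi>0)).astype(np.uint8); mk=cv2.morphologyEx(cv2.morphologyEx(mk,cv2.MORPH_OPEN,np.ones((3,3),np.uint8)),cv2.MORPH_CLOSE,k)
    c=blob(mk,314,92,500); print("block",lo,hi,rect(m,c,.02),cv2.minAreaRect(c))
zt=.1644-.0242+.01
mk=np.zeros_like(g); mk[195:292,276:364]=g[195:292,276:364]>70
e=cv2.minAreaRect(blob(mk,320,243,500)); print(e)
# ring in hand
mk=np.zeros_like(g); mk[208:254,288:338]=g[208:254,288:338]<60
c=blob(mk,313,231,100); e=cv2.minEnclosingCircle(c); print("ring hand",e,plane(m,e[0],zt))
for uv in((282,200),(357,200),(283,288),(356,289)): print(plane(m,uv,zt))
# pred from grasp
o=np.array([.4575,-.0356]);
```

```text
[207, 219, 219, 224, 234, 233, 224, 224, 228, 223, 213, 223, 234, 235, 233, 236, 236, 228, 225, 166, 140, 157, 156, 156, 156, 155, 155, 155, 155, 155, 155, 139, 108, 94, 93, 96, 97, 95, 94, 113, 143, 154, 154, 153, 154, 155, 156, 156, 156, 130, 100, 95, 95, 94, 94, 96, 97, 96, 99, 130, 149, 153, 154, 155, 155, 156, 155, 156, 156, 141, 216, 238, 238, 239, 239, 239, 239, 239, 239, 239, 239, 239, 239, 239, 239, 239, 239, 239, 239, 239]
block 100 200 (array([ 0.56630609, -0.06027228]), 64.25431823730469, 51.648109436035156, np.float64(0.026419252932182946)) ((314.3934631347656, 92.32787322998047), (67.47097778320312, 49.99955368041992), 73.49563598632812)
block 120 180 (array([ 0.56639099, -0.0608297 ]), 63.42530059814453, 49.71977996826172, np.float64(0.018797845572324112)) ((314.790283203125, 91.9071044921875), (65.98394012451172, 49.640342712402344), 72.25532531738281)
block 130 190 (array([ 0.56631628, -0.0602926 ]), 63.884586334228516, 50.60893630981445, np.float64(0.004773576854128825)) ((314.039794921875, 92.13536071777344), (66.98628234863281, 49.32267379760742), 73.61045837402344)
((319.0, 244.0), (90.0, 76.0), 90.0)
ring hand ((313.0, 230.5), 16.37843894958496) [ 0.46950356 -0.03608573  0.1502    ]
[ 0.49536361 -0.02269449  0.1502    ]
[ 0.48191264 -0.06960021  0.1502    ]
[ 0.43348421 -0.0029818   0.1502    ]
[ 0.41882011 -0.05275271  0.1502    ]
```

Run:
```python
from h import *
import json
m=json.load(open("pics/w2.json")); im=cv2.imread("pics/w2.png"); g=im.min(axis=2).astype(int)
mk=np.zeros(g.shape,np.uint8); mk[55:130,283:346]=(g[55:130,283:346]<122)
n,l,st,ce=cv2.connectedComponentsWithStats(mk)
P=[]
for i in range(1,n):
    if 40<st[i,4]<250: P.append(plane(m,ce[i],.02)[:2]); print(st[i],ce[i].round(1),P[-1].round(4))
P=np.array(P); print("wells mean",P.mean(0))
if len(P)==6:
    d=np.linalg.svd(P-P.mean(0))[2][0]; print("yaw",np.arctan(d[1]/d[0]))
t=imaging.camera_model("top")
for z in(0.02,.1,.15,.2): print(z,plane(t,(290,145),z)[:2],plane(m,(190,92),z)[:2])
```

```text
[314  66  10  12  93] [318.7  71.5] [ 0.5848 -0.0708]
[295  73  11  11  92] [300.   77.9] [ 0.5844 -0.0509]
[319  85  11  11  89] [324.   89.8] [ 0.5667 -0.0711]
[301  91  10  11  87] [305.5  95.7] [ 0.5666 -0.0512]
[324 102  11  12  96] [329.1 107.6] [ 0.5485 -0.0714]
[306 109  11  10  87] [310.9 113.4] [ 0.5483 -0.0515]
wells mean [ 0.56655557 -0.06116473]
yaw 0.02128002193766409
0.02 [0.61561263 0.06312889] [0.60399415 0.06251896]
0.1 [0.60083092 0.05932966] [0.58541384 0.02976464]
0.15 [0.59159235 0.05695513] [0.57380115 0.00929319]
0.2 [0.58235378 0.05458061] [ 0.56218846 -0.01117826]
```

```bash
python3 -m handwheel '[[[-0.002,-0.035,0,0],[-0.002,-0.035,0,0],[-0.002,-0.03,0.02,0],[0,0,0.02,-0.1],[0,0,0.02,-0.1],[0,0,0,-0.1],[0,0,0,0]]]'; python3 -c "
from h import *
togo([.5675,-.0609,.065],.02+np.pi/2)"
```

```text
time_s: 6.2
ee_pos: [0.5539, -0.0527, 0.1001]
eef_rot: [-3.122, 0.017, -1.541]
force: [-0.0, -0.5, -0.6]
grip_width: 0.0496
t 6.2 tcp [ 0.5539 -0.0527  0.1001] rpy [-3.1217  0.0168 -1.5407] shift [ 0.0092 -0.0127  0.0353]
turn 0.0101 q6 1.359
```

```bash
python3 -m handwheel '[[[0.008,-0.011,0.015,0.01],[0.002,-0.003,0.01,0],[0,0,0,0],[0,0,0,0]]]'
python3 - <<'E'
from h import *
m=imaging.camera_model("wrist"); im=imaging.camera("wrist"); cv2.imwrite("pics/w3.png",im[60:400,150:490][...,::-1])
togo([.5675,-.0609,.065],.02+np.pi/2)
g=im.min(axis=2); zt=ctrl.get_obs()["ee_pos"][2]-.0142
mk=np.zeros(g.shape,np.uint8); mk[208:254,288:338]=g[208:254,288:338]<60
c=blob(mk,313,231,100); e=cv2.minEnclosingCircle(c); print("ring",e,plane(m,e[0],zt))
E
```

```text
time_s: 6.6
ee_pos: [0.5671, -0.06, 0.0748]
eef_rot: [-3.123, 0.017, -1.557]
force: [0.0, 0.2, -0.1]
grip_width: 0.05
t 6.65 tcp [ 0.5671 -0.06    0.0748] rpy [-3.123   0.0174 -1.5572] shift [ 0.001  -0.0002  0.0098]
turn -0.0064 q6 1.366
ring ((313.0, 230.5), 16.37843894958496) [ 0.577311   -0.05702369  0.06064845]
```

View pics/w3.png

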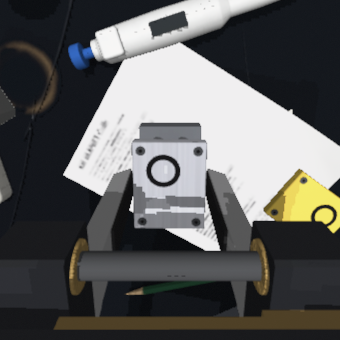

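```bash
python3 -m handwheel '[[[0.001,-0.001,0.015,-0.006],[0,0,0.008,0],[0,0,0.003,0],[0,0,0,0]]]'
python3 - <<'E'
from h import *
m=imaging.camera_model("wrist"); im=imaging.camera("wrist")
togo([.5678,-.0608,.0445],.02+np.pi/2)
g=im.min(axis=2); zt=ctrl.get_obs()["ee_pos"][2]-.0142
mk=np.zeros(g.shape,np.uint8); mk[208:254,288:338]=g[208:254,288:338]<60
c=blob(mk,313,231,100); e=cv2.minEnclosingCircle(c); print("ring",e,plane(m,e[0],zt), ctrl.get_obs()["force"])
E
```

```text
time_s: 7.05
ee_pos: [0.5684, -0.0602, 0.0474]
eef_rot: [-3.122, 0.017, -1.551]
force: [-0.2, 0.1, -0.6]
grip_width: 0.0497
t 7.1 tcp [ 0.5685 -0.0602  0.0476] rpy [-3.1218  0.0171 -1.5511] shift [0.0006 0.0008 0.0031]
turn -0.0003 q6 1.358
ring ((313.0, 230.5), 16.37843894958496) [ 0.57865175 -0.0571293   0.0334458 ] [ 0.25769826 -0.42365245 -0.93777884]
```

```bash
python3 -m handwheel '[[[0,0,0.002,0],[0,0,0.002,0],[0,0,0.001,0]]]';  python3 -m handwheel '[[[0,0,0,0],[0,0,0,0],[0,0,0,0]]]' 0.064
```

```text
time_s: 7.4
ee_pos: [0.5692, -0.0603, 0.044]
eef_rot: [-3.12, 0.017, -1.551]
force: [-6.7, -0.8, 16.4]
grip_width: 0.0496
time_s: 7.7
ee_pos: [0.5697, -0.0604, 0.0446]
eef_rot: [-3.118, 0.017, -1.551]
force: [-0.5, -0.5, -0.3]
grip_width: 0.0635
```

```bash
python3 -m handwheel '[[[0,0,-0.02,0],[0,0,-0.03,0],[0,0.015,-0.03,0],[0,0.02,-0.03,0],[0,0.02,-0.03,0],[0,0,0,0]]]'
python3 - <<'E'
from h import *
m=imaging.camera_model("wrist"); im=imaging.camera("wrist"); cv2.imwrite("pics/w4.png",im[0:300][...,::-1])
togo([.53,-.06,.15],.02+np.pi/2); print(proj(m,[.5666,-.061,.03]))
g=im.min(axis=2).astype(int); u,v=proj(m,[.5666,-.061,.03]).astype(int)
np.save("pics/w4.npy",im)
import json; json.dump({k:np.array(v).tolist() for k,v in m.items()},open("pics/w4.json","w"))
E
```

```text
time_s: 8.3
ee_pos: [0.5093, -0.0638, 0.1873]
eef_rot: [-3.121, 0.017, -1.551]
force: [-0.9, -0.6, 0.0]
grip_width: 0.0642
t 8.35 tcp [ 0.5095 -0.0637  0.1854] rpy [-3.1225  0.0174 -1.5512] shift [-0.0027 -0.0199  0.0358]
turn -0.0004 q6 1.337
[318.55359284 144.26504478]
```

View pics/w4.png

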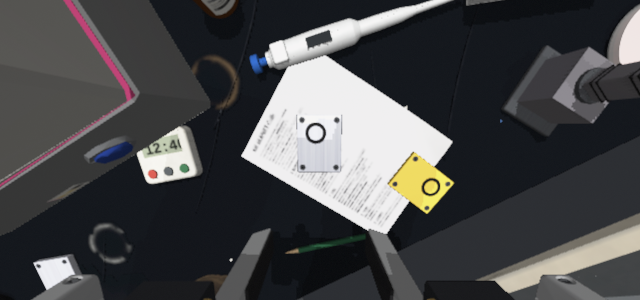

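The plate now lies on the block at (319,143), with its ring at (316,132). The stand and probe are upper right near (580,85).

Run:
```python
from h import *
import json
m=json.load(open("pics/w4.json")); im=np.load("pics/w4.npy"); g=im.min(axis=2).astype(int)
mk=np.zeros(g.shape,np.uint8); mk[114:173,297:342]=(g[114:173,297:342]<130)
n,l,st,ce=cv2.connectedComponentsWithStats(mk)
for i in range(1,n):
    if st[i,4]>5: print(st[i],ce[i].round(1),plane(m,ce[i],.03).round(4))
print(g[143,285:352].tolist());print(g[100:190,330].tolist())
s=imaging.camera("side"); ms=imaging.camera_model("side"); u,v=proj(ms,[.5666,-.061,.02]).astype(int); print(u,v)
u2,v2=proj(ms,[.62,-.3,.08]).astype(int)
a=cv2.resize(s[v-35:v+35,u-40:u+40][...,::-1],(640,560),interpolation=cv2.INTER_CUBIC); cv2.imwrite("pics/s1.png",a)
```

```text
[300 118   4   4  16] [301.5 119.5] [ 0.5929 -0.0418  0.03  ]
[334 118   5   5  17] [336.3 119.8] [ 0.5933 -0.0799  0.03  ]
[306 123  20  21 142] [315.4 132.7] [ 0.5791 -0.0572  0.03  ]
[300 165   5   5  20] [302.2 166.8] [ 0.541  -0.0429  0.03  ]
[334 165   4   5  17] [335.6 166.9] [ 0.5416 -0.0809  0.03  ]
[219, 178, 190, 226, 228, 219, 226, 233, 225, 206, 217, 227, 214, 208, 213, 210, 210, 213, 215, 217, 218, 216, 215, 213, 213, 216, 203, 172, 153, 133, 116, 137, 149, 163, 170, 196, 212, 213, 209, 213, 219, 217, 215, 216, 216, 215, 217, 217, 217, 215, 211, 209, 209, 212, 214, 206, 229, 239, 239, 239, 239, 239, 239, 239, 239, 239, 239]
[239, 239, 239, 239, 239, 239, 239, 239, 239, 239, 239, 239, 239, 239, 239, 242, 246, 245, 245, 244, 240, 239, 239, 239, 239, 239, 239, 239, 239, 239, 239, 239, 239, 238, 238, 238, 238, 238, 238, 230, 216, 215, 216, 215, 215, 214, 214, 214, 214, 214, 214, 214, 214, 213, 213, 212, 213, 213, 212, 212, 212, 212, 212, 212, 211, 210, 210, 210, 210, 210, 210, 190, 189, 222, 231, 235, 229, 221, 211, 213, 229, 235, 234, 232, 229, 229, 232, 235, 238, 239]
354 247
```

View pics/s1.png

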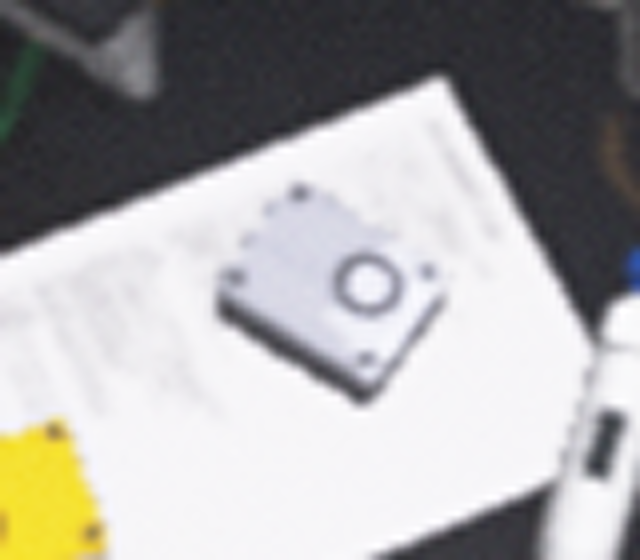

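```bash
python3 -m handwheel '[[[0,0,-0.04,0],[0.03,0,-0.03,0],[0.045,0,0,0],[0.045,-0.01,0,0],[0.045,-0.01,0,0],[0.03,0,0,0],[0,0,0,0]]]' 0.06
python3 - <<'E'
from h import *
m=imaging.camera_model("wrist"); im=imaging.camera("wrist"); cv2.imwrite("pics/w5.png",im[...,::-1])
import json; json.dump({k:np.array(v).tolist() for k,v in m.items()},open("pics/w5.json","w"))
togo([.614,-.3,.25]); print(m["position"],proj(m,[.614,-.3,.06]))
E
```

```text
time_s: 9.1
ee_pos: [0.5346, -0.2659, 0.2411]
eef_rot: [-3.138, 0.023, -1.548]
force: [-0.3, 0.5, 0.0]
grip_width: 0.0599
t 9.15 tcp [ 0.5346 -0.2643  0.2409] rpy [-3.1386  0.0239 -1.5468] shift [ 0.0373 -0.0786 -0.0098]
[ 0.61626277 -0.26890819  0.40113788] [352.01313805 121.77398681]
```

View pics/w5.png

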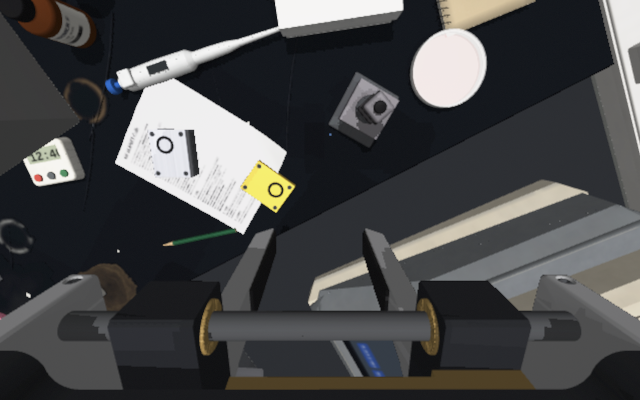

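The stand is at about (365,108) with the dark probe's top button at about (380,106). I'll enlarge that crop to get the square grip's orientation.

Run:
```python
import cv2, numpy as np
im=cv2.imread("pics/w5.png")[62:157,320:410]; im=np.clip(im.astype(float)*2.2,0,255).astype(np.uint8)
cv2.imwrite("pics/w5c.png",cv2.resize(im,None,fx=6,fy=6,interpolation=cv2.INTER_CUBIC))
```

```text
(no output)
```

View pics/w5c.png

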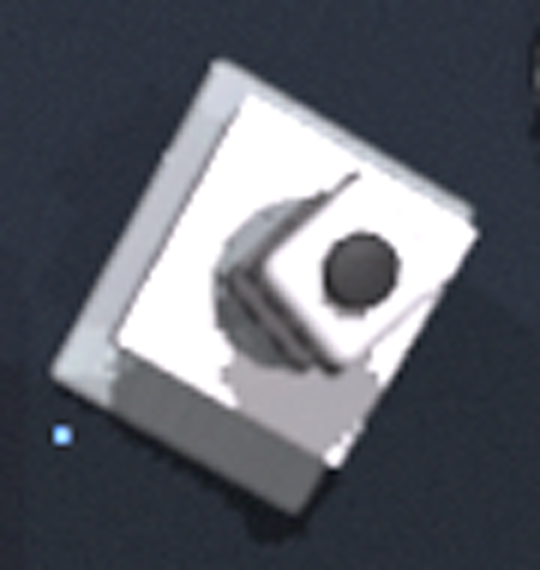

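The crop shows the stand turned about 30° in the image and the square grip at about 45°. The button is at about (380.2,107.3) px. I'll convert these to world positions.

Run:
```python
from h import *
import json
m=json.load(open("pics/w5.json"))
px=lambda u,v:(320+u/6-.4,62+v/6-.4)
print("button",plane(m,px(361,272),.132))
c=[plane(m,px(*p),.06)[:2] for p in((250,95),(478,233),(333,467),(117,350))]; print("stand",np.mean(c,0),[np.linalg.norm(c[i]-c[i-1]).round(4) for i in range(4)])
L,T,B=[plane(m,px(*p),.126)[:2] for p in((262,275),(355,178),(345,367))]
print("grip centre",(T+B)/2,"sides",np.linalg.norm(T-L),np.linalg.norm(B-L))
for d in(T-L,B-L): print("edge yaw",np.degrees(np.arctan2(d[1],d[0])))
for i in range(4): d=c[i]-c[i-1]; print("stand yaw",np.degrees(np.arctan2(d[1],d[0])))
g=cv2.imread("pics/w5.png").min(axis=2)
t=cv2.imread("pics/top0.png"); mt=imaging.camera_model("top"); print(proj(mt,plane(m,px(361,272),.132)))
```

```text
button [ 0.62803731 -0.3178483   0.132     ]
stand [ 0.62775125 -0.31837524] [np.float64(0.0517), np.float64(0.0506), np.float64(0.0504), np.float64(0.0486)]
grip centre [ 0.62798261 -0.31725635] sides 0.019495871837139574 0.01933484588190895
edge yaw -42.577253373712594
edge yaw -133.96364940554002
stand yaw -26.214176399184037
stand yaw -117.51846956626022
stand yaw 151.4864888532776
stand yaw 64.04357015974495
[448.124996   127.22528497]
```

```bash
python3 -m handwheel '[[[0.025,-0.04,0,0],[0.025,-0.04,0,0],[0.005,-0.01,0,-0.13],[0,0,0,-0.13],[0,0,0,-0.13],[0,0,0,-0.13],[0,0,0,-0.13],[0,0,0,-0.13],[0,0,0,0]]]' 0.06
python3 - <<'E'
from h import *
m=imaging.camera_model("wrist"); im=imaging.camera("wrist"); cv2.imwrite("pics/w6.png",im[...,::-1])
import json; json.dump({k:np.array(v).tolist() for k,v in m.items()},open("pics/w6.json","w"))
togo([.628,-.3177,.098],np.radians(-43.3)); print(m["position"],proj(m,[.628,-.3177,.126]))
g=im[150:350,220:420][...,::-1]; cv2.imwrite("pics/w6c.png",cv2.resize(np.clip(g*2.0,0,255).astype(np.uint8),None,fx=3,fy=3,interpolation=cv2.INTER_CUBIC))
E
```

```text
time_s: 10.05
ee_pos: [0.6308, -0.3062, 0.2229]
eef_rot: [-3.126, 0.038, -0.728]
force: [-0.4, 0.1, 0.7]
grip_width: 0.06
t 10.1 tcp [ 0.6309 -0.3061  0.2229] rpy [-3.1259  0.0378 -0.7321] shift [0.0104 0.0125 0.1244]
turn 0.0237 q6 0.218
[ 0.68839722 -0.25201476  0.3839462 ] [327.32878904 218.00729989]
```

View pics/w6c.png

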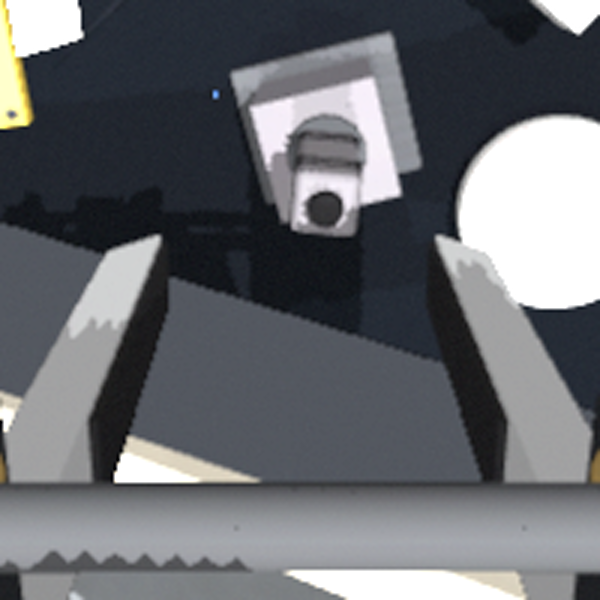

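Ten pictures viewed so far. The grip is nearly aligned with the jaws. The button is at (327,219), against (327.3,218.0) predicted.

```bash
python3 -m handwheel '[[[0.006,0.006,0,0.02],[0.006,0.006,0.01,0.02],[0,0,0.01,0],[0,0,0.01,0],[0,0,0.01,0],[0,0,0,0]]]' 0.06; python3 -c "
from h import *
togo([.628,-.3177,.098],np.radians(-43.3))"
```

```text
time_s: 10.7
ee_pos: [0.6306, -0.3219, 0.1761]
eef_rot: [-3.129, 0.042, -0.786]
force: [0.2, 0.3, 0.0]
grip_width: 0.0599
t 10.7 tcp [ 0.6306 -0.3219  0.1761] rpy [-3.1288  0.0419 -0.7859] shift [-0.0016 -0.0002  0.0782]
turn -0.0302 q6 0.251
```

```bash
python3 -m handwheel '[[[-0.001,0,0.02,-0.015],[0,0,0.02,0],[0,0,0.02,0],[0,0,0.012,0],[0,0,0,0]]]' 0.06; python3 -c "
from h import *
togo([.628,-.3177,.098],np.radians(-43.3))"
```

```text
time_s: 11.2
ee_pos: [0.6289, -0.3181, 0.1029]
eef_rot: [-3.128, 0.039, -0.77]
force: [-0.3, 0.5, -0.1]
grip_width: 0.0602
t 11.2 tcp [ 0.6289 -0.3181  0.1029] rpy [-3.1276  0.0395 -0.7703] shift [-0.0007  0.0004  0.0049]
turn -0.0146 q6 0.236
```

```bash
python3 -m handwheel '[[[-0.0007,0,0.004,-0.01],[0,0,0,0],[0,0,0,0],[0,0,0,0],[0,0,0,0]]]' 0.01 30; python3 -c "
from h import *
togo([.628,-.3177,.098],np.radians(-43.3))"
```

```text
time_s: 11.7
ee_pos: [0.6295, -0.318, 0.1025]
eef_rot: [-3.126, 0.035, -0.759]
force: [0.4, 0.3, 0.2]
grip_width: 0.0238
t 11.7 tcp [ 0.6295 -0.318   0.1025] rpy [-3.126   0.0346 -0.7593] shift [-0.0011  0.0009  0.0045]
turn -0.0036 q6 0.225
```

```bash
python3 -m handwheel '[[[0,0,0,0],[0,0,0,0],[0,0,-0.01,0],[0,0,-0.01,0],[0,0,-0.01,0],[0,0,-0.01,0]]]' 0.01 35; python3 -c "
from h import *
togo([.5791,-.0572,.19])"
```

```text
time_s: 12.3
ee_pos: [0.6297, -0.3193, 0.1447]
eef_rot: [-3.126, 0.036, -0.759]
force: [0.3, 0.6, -1.0]
grip_width: 0.0219
t 12.3 tcp [ 0.6297 -0.3193  0.1447] rpy [-3.1264  0.0364 -0.7594] shift [-0.2187 -0.1558 -0.035 ]
```

```bash
python3 -m handwheel '[[[0,0,-0.02,0],[0,0,-0.02,0],[0,0,-0.015,0],[0,0,0,0],[0,0,0,0]]]'
python3 - <<'E'
from h import *
togo([.5791,-.0572,.19])
o=ctrl.get_obs(); R=Ro.from_euler("xyz",o["eef_rot"]).as_matrix(); print(R[:,2])
E
```

```text
time_s: 12.8
ee_pos: [0.631, -0.3218, 0.207]
eef_rot: [-3.125, 0.032, -0.76]
force: [-0.2, 0.7, -1.9]
grip_width: 0.0224
t 12.8 tcp [ 0.631  -0.3218  0.207 ] rpy [-3.1253  0.0316 -0.7596] shift [-0.2192 -0.1557  0.0265]
[-0.01172219  0.03354132 -0.99936859]
```

```bash
python3 -m handwheel '[[[-0.024,-0.017,0,0],[-0.024,-0.017,0,0],[-0.024,-0.017,0,0],[-0.024,-0.017,0,0],[-0.024,-0.017,0,0],[-0.024,-0.017,0,0],[-0.024,-0.017,0,0],[-0.02,-0.015,0,0],[0,0,0,0],[0,0,0,0]]]'
python3 - <<'E'
from h import *
import json
o=ctrl.get_obs(); R=Ro.from_euler("xyz",o["eef_rot"]).as_matrix(); print(R[:,2],o["force"],o["grip_width"],o["qpos"].round(3))
togo([.5791,-.0572,.15])
m=imaging.camera_model("wrist"); im=imaging.camera("wrist"); cv2.imwrite("pics/w7.png",im[...,::-1])
json.dump({k:np.array(v).tolist() for k,v in m.items()},open("pics/w7.json","w"))
for d in(.0425,.0885): print("axis pt",proj(m,o["ee_pos"]+R[:,2]*d))
print("spot",proj(m,[.5791,-.0572,.03]))
E
```

```text
time_s: 13.8
ee_pos: [0.5817, -0.0863, 0.2068]
eef_rot: [-3.13, 0.042, -0.761]
force: [-0.2, -0.5, -1.6]
grip_width: 0.0218
[-0.02288959  0.03748827 -0.99903488] [-0.20754868 -0.46593752 -1.61280982] 0.021798383884546666 [-0.223  0.415  1.408  0.032  1.349  0.53 ]
t 13.8 tcp [ 0.5817 -0.0863  0.2068] rpy [-3.1302  0.0424 -0.7609] shift [-0.0196 -0.0186  0.0579]
axis pt [317.60673113 227.29752911]
axis pt [317.80540187 208.82058515]
spot [306.18973121 172.60163311]
```

View pics/w7.png

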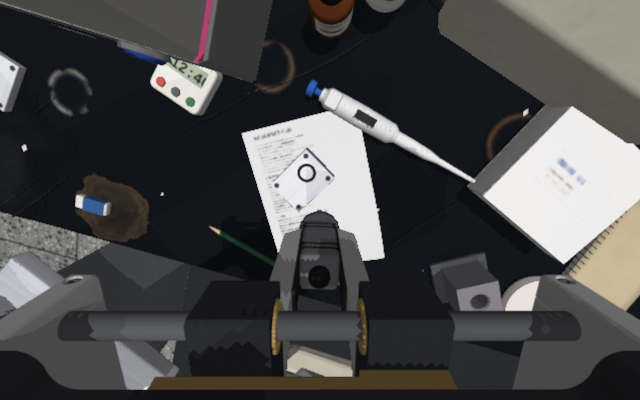

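The probe is held between the jaws, with its collar at (320,222) hiding the tip. The ring is at (306,173), against (306.2,172.6) predicted. The plate is still square on the block and the stand is empty.

Run:
```python
from h import *
import json
m=json.load(open("pics/w7.json")); im=cv2.imread("pics/w7.png"); g=im.min(axis=2).astype(int)
for r in range(204,236,3): print(r,g[r,290:350:2].tolist())
o=ctrl.get_obs(); R=Ro.from_euler("xyz",o["eef_rot"]).as_matrix()
P=o["ee_pos"]+R[:,2]*.0425
for d in(.0,-.006):
  pts=[proj(m,P+R@[.016*np.cos(t),.016*np.sin(t),d]) for t in np.linspace(0,2*np.pi,9)[:-1]]; print(d,np.round(pts,0).tolist())
print("button",proj(m,o["ee_pos"]+R[:,2]*(.0425-.072)))
```

```text
204 [188, 233, 234, 225, 168, 222, 231, 233, 221, 212, 226, 227, 231, 231, 231, 231, 231, 231, 231, 231, 231, 231, 231, 231, 231, 231, 231, 231, 231, 231]
207 [205, 189, 235, 129, 42, 90, 155, 207, 225, 230, 231, 231, 230, 231, 230, 231, 231, 231, 230, 229, 231, 231, 231, 231, 231, 231, 231, 231, 231, 231]
210 [225, 228, 230, 213, 156, 182, 231, 231, 231, 231, 231, 230, 230, 209, 79, 71, 207, 206, 197, 220, 230, 231, 231, 231, 231, 231, 231, 231, 231, 231]
213 [231, 231, 231, 231, 231, 229, 230, 229, 224, 196, 118, 42, 55, 61, 59, 59, 59, 58, 36, 152, 220, 231, 231, 231, 231, 231, 231, 231, 231, 231]
216 [229, 228, 224, 220, 218, 202, 209, 179, 43, 60, 68, 67, 67, 67, 67, 67, 67, 68, 67, 67, 58, 44, 220, 231, 231, 231, 231, 231, 231, 231]
219 [220, 225, 227, 219, 215, 221, 196, 57, 68, 67, 62, 66, 67, 68, 67, 67, 68, 68, 68, 68, 69, 68, 55, 220, 231, 231, 231, 231, 231, 231]
222 [208, 207, 198, 194, 191, 130, 54, 31, 35, 35, 40, 38, 42, 38, 42, 41, 50, 50, 50, 53, 54, 56, 62, 58, 194, 231, 231, 231, 231, 231]
225 [203, 225, 220, 225, 228, 47, 36, 15, 41, 44, 44, 46, 47, 48, 47, 48, 51, 50, 50, 50, 54, 40, 25, 62, 156, 231, 231, 231, 231, 231]
228 [204, 197, 186, 178, 147, 68, 37, 31, 54, 59, 59, 59, 59, 59, 59, 58, 59, 59, 59, 60, 59, 53, 34, 32, 69, 221, 231, 231, 231, 231]
231 [181, 127, 104, 104, 104, 87, 19, 46, 55, 60, 60, 60, 60, 60, 59, 59, 60, 60, 59, 59, 59, 60, 60, 21, 93, 105, 105, 105, 166, 193]
234 [104, 104, 104, 104, 104, 67, 21, 51, 56, 60, 60, 60, 59, 60, 60, 59, 60, 60, 60, 60, 60, 59, 60, 25, 83, 104, 105, 105, 105, 105]
0.0 [[338.0, 227.0], [332.0, 241.0], [318.0, 246.0], [303.0, 241.0], [297.0, 227.0], [303.0, 214.0], [318.0, 208.0], [333.0, 214.0]]
-0.006 [[339.0, 230.0], [333.0, 244.0], [318.0, 250.0], [303.0, 244.0], [297.0, 230.0], [302.0, 216.0], [318.0, 210.0], [333.0, 216.0]]
button [317.30426797 278.46449746]
```

Run:
```python
import cv2
g=cv2.imread("pics/w7.png").min(axis=2).astype(int)
for r in range(206,215): print(r,g[r,308:332].tolist())
for r in range(262,292,2): print(r,g[r,300:340:1].tolist())
```

```text
206 [225, 224, 226, 227, 229, 230, 231, 231, 231, 231, 231, 231, 231, 231, 230, 231, 231, 231, 231, 231, 231, 231, 231, 231]
207 [230, 231, 231, 231, 231, 231, 230, 231, 231, 231, 230, 231, 231, 231, 231, 231, 231, 231, 230, 229, 229, 230, 231, 231]
208 [231, 230, 231, 231, 231, 231, 231, 231, 231, 231, 230, 231, 231, 231, 230, 230, 229, 228, 226, 223, 224, 229, 231, 231]
209 [230, 231, 231, 230, 231, 231, 231, 231, 231, 209, 193, 196, 192, 218, 227, 225, 222, 219, 214, 213, 220, 227, 231, 231]
210 [231, 231, 231, 231, 230, 230, 230, 230, 209, 127, 79, 89, 71, 149, 207, 216, 206, 197, 197, 208, 220, 228, 230, 231]
211 [230, 230, 230, 230, 230, 205, 185, 186, 124, 49, 57, 57, 54, 45, 135, 160, 150, 141, 188, 220, 226, 230, 230, 231]
212 [228, 228, 203, 184, 184, 121, 40, 44, 45, 44, 43, 43, 42, 43, 42, 42, 42, 34, 147, 185, 219, 231, 231, 231]
213 [196, 180, 118, 34, 42, 48, 55, 59, 61, 60, 59, 58, 59, 59, 59, 60, 58, 46, 36, 35, 152, 187, 220, 231]
214 [102, 34, 44, 49, 57, 62, 67, 69, 69, 69, 69, 69, 70, 70, 71, 71, 69, 62, 53, 45, 42, 36, 153, 187]
262 [44, 52, 53, 55, 56, 57, 57, 
[... 1712 characters left out ...]
, 14, 46, 56, 56, 55, 56, 55, 54, 53, 50, 39, 20]
284 [43, 53, 55, 55, 56, 56, 56, 56, 56, 53, 39, 20, 10, 9, 11, 11, 9, 11, 10, 12, 9, 12, 10, 11, 11, 11, 10, 18, 42, 54, 55, 56, 56, 55, 56, 54, 53, 49, 46, 29]
286 [20, 50, 59, 56, 56, 55, 57, 60, 64, 66, 63, 57, 44, 24, 12, 11, 11, 12, 11, 11, 12, 8, 11, 10, 14, 37, 48, 57, 64, 63, 57, 56, 58, 63, 65, 59, 51, 34, 19, 15]
288 [9, 17, 30, 44, 48, 49, 51, 53, 52, 52, 54, 54, 54, 54, 52, 45, 39, 34, 28, 31, 34, 37, 41, 43, 55, 62, 62, 62, 63, 62, 63, 62, 63, 61, 55, 50, 34, 19, 19, 14]
290 [11, 10, 11, 9, 9, 7, 11, 8, 12, 16, 16, 18, 17, 17, 17, 17, 15, 17, 16, 16, 17, 17, 17, 18, 18, 18, 18, 18, 18, 18, 19, 19, 18, 19, 19, 18, 19, 18, 18, 17]
```

Run:
```python
from h import *
import json
m=json.load(open("pics/w7.json"));o=ctrl.get_obs(); R=Ro.from_euler("xyz",o["eef_rot"]).as_matrix()
print(o["time_s"],o["ee_pos"],o["eef_rot"])
tip=plane(m,(319,211.4),o["ee_pos"][2]-.0884); print("tip",tip,"axis pred",o["ee_pos"]+R[:,2]*.0885,"tip in tool",R.T@(tip-o["ee_pos"]))
print("needed in tool",R.T@(np.array([.5791,-.0572,tip[2]])-tip))
```

```text
13.85 [ 0.5817431  -0.08647973  0.20674864] [-3.13017014  0.04255919 -0.76124262]
tip [ 0.57875497 -0.08560692  0.11834864] axis pred [ 0.57971456 -0.08315063  0.11833454] tip in tool [0.00099818 0.00243944 0.08841552]
needed in tool [-0.01932839 -0.02079327  0.00106067]
```

```bash
python3 -m handwheel '[[[-0.01,-0.01,0.01,0],[-0.009,-0.01,0.015,0],[0,0,0.015,0],[0,0,0.015,0],[0,0,0,0]]]'
cat >> h.py <<'E'
T=np.array([.0010,.0024,.0884])
def tipgo(S=(.5791,-.0572,.03)):
    o=ctrl.get_obs(); R=Ro.from_euler("xyz",o["eef_rot"]).as_matrix(); t=o["ee_pos"]+R@T
    print("t",round(o["time_s"],2),"tip",t.round(4),"toolz",R[:,2].round(3),"need in tool",(R.T@(np.array(S)-t)).round(4),"F",o["force"].round(2),"w",round(o["grip_width"],4))
E
python3 -c "
from h import *
tipgo()"
```

```text
time_s: 14.35
ee_pos: [0.5799, -0.056, 0.1469]
eef_rot: [-3.132, 0.045, -0.766]
force: [0.4, 0.6, -1.9]
grip_width: 0.0224
t 14.35 tip [ 0.5767 -0.055   0.0586] toolz [-0.026  0.038 -0.999] need in tool [0.0045 0.0002 0.0284] F [ 0.41  0.57 -1.86] w 0.0224
```

```bash
python3 -m handwheel '[[[0.004,0,0.01,0],[0.0005,0,0.008,0],[0,0,0,0],[0,0,0,0]]]'
python3 - <<'E'
from h import *
import json
tipgo()
m=imaging.camera_model("wrist"); im=imaging.camera("wrist"); cv2.imwrite("pics/w8.png",im[...,::-1]); 
json.dump({k:np.array(v).tolist() for k,v in m.items()},open("pics/w8.json","w"))
print("spot px",proj(m,[.5791,-.0572,.03]))
g=im.min(axis=2).astype(int)
for r in range(186,216,1): print(r,g[r,296:342].tolist())
E
```

```text
time_s: 14.75
ee_pos: [0.5832, -0.0589, 0.1274]
eef_rot: [-3.132, 0.045, -0.767]
force: [-0.2, 0.2, -1.3]
grip_width: 0.0219
t 14.75 tip [ 0.5801 -0.0579  0.039 ] toolz [-0.025  0.038 -0.999] need in tool [-0.0008  0.0003  0.0091] F [-0.19  0.21 -1.31] w 0.0219
spot px [318.04538867 208.54849925]
186 [224, 225, 231, 233, 231, 227, 227, 227, 224, 198, 119, 49, 66, 98, 138, 179, 201, 205, 183, 125, 77, 70, 78, 89, 174, 226, 228, 219, 187, 140, 110, 90, 74, 69, 168, 230, 239, 239, 239, 239, 239, 239, 239, 239, 239, 239]
187 [220, 224, 231, 235, 234, 234, 234, 231, 205, 124, 50, 68, 100, 141, 180, 201, 205, 205, 149, 84, 57, 38, 61, 73, 123, 203, 218, 209, 209, 179, 135, 109, 90, 74, 70, 168, 230, 239, 239, 239, 239, 239, 239, 239, 239, 239]
188 [231, 233, 233, 230, 228, 227, 225, 199, 121, 48, 68, 101, 142, 181, 201, 205, 205, 204, 142, 71, 52, 31, 48, 68, 122, 189, 210, 208, 206, 202, 175, 134, 109, 90, 74, 70, 168, 230, 239, 239, 239, 239, 239, 239, 239, 239]
189 [235, 232, 223, 204, 189, 191, 172, 105, 46, 68, 102, 142, 181, 201, 205, 204, 204, 203, 152, 86, 65, 56, 63, 71, 135, 193,
[... 5242 characters left out ...]
, 146, 215, 226, 225, 224, 224, 225, 226, 225, 224, 224, 225, 225]
213 [210, 195, 159, 132, 131, 131, 131, 131, 132, 133, 134, 90, 28, 25, 32, 38, 45, 51, 59, 65, 66, 64, 63, 63, 60, 61, 64, 64, 58, 50, 45, 41, 37, 134, 209, 225, 224, 224, 225, 226, 225, 224, 224, 225, 225, 225]
214 [161, 132, 131, 132, 131, 130, 131, 132, 133, 134, 120, 79, 40, 39, 47, 54, 61, 67, 72, 75, 74, 75, 75, 75, 76, 76, 76, 76, 75, 67, 60, 55, 48, 90, 157, 189, 216, 225, 226, 225, 224, 225, 225, 225, 225, 219]
215 [132, 131, 131, 131, 131, 131, 132, 134, 134, 120, 80, 45, 49, 58, 64, 67, 71, 72, 72, 72, 72, 73, 73, 73, 73, 72, 72, 73, 73, 74, 73, 69, 63, 55, 47, 88, 158, 213, 224, 224, 225, 225, 225, 224, 225, 207]
```

Numerically the ring is at (318,208.5) and the tip cap shows at about (319,211), with 9 mm still to go. Both agree with the computed tip position, so I'm lowering gently.

```bash
python3 -m handwheel '[[[-0.0008,0.0003,0.005,0],[0,0,0.003,0],[0,0,0,0]]]'; python3 -c "
from h import *
tipgo()"
```

```text
time_s: 15.1
ee_pos: [0.5825, -0.0583, 0.1197]
eef_rot: [-3.131, 0.044, -0.767]
force: [-0.3, 1.0, -1.1]
grip_width: 0.022
t 15.1 tip [ 0.5794 -0.0573  0.0313] toolz [-0.024  0.038 -0.999] need in tool [-0.0003  0.0001  0.0013] F [-0.28  1.05 -1.13] w 0.022
```

```bash
python3 -m handwheel '[[[0,0,0.002,0],[0,0,0.001,0],[0,0,0,0]]]'; python3 -c "
from h import *
tipgo()"
```

```text
time_s: 15.4
ee_pos: [0.5826, -0.0582, 0.1171]
eef_rot: [-3.13, 0.043, -0.767]
force: [-1.3, 0.1, 1.0]
grip_width: 0.0219
t 15.4 tip [ 0.5797 -0.0573  0.0287] toolz [-0.023  0.038 -0.999] need in tool [-0.0005  0.0003 -0.0013] F [-1.29  0.13  1.04] w 0.0219
```

```bash
python3 -m handwheel '[[[0,0,0.002,0],[0,0,0.002,0],[0,0,0.001,0],[0,0,0,0]]]'; python3 -c "
from h import *
tipgo()"
```

```text
time_s: 15.8
ee_pos: [0.5827, -0.058, 0.1124]
eef_rot: [-3.13, 0.042, -0.767]
force: [-1.3, -0.3, 2.0]
grip_width: 0.0221
t 15.8 tip [ 0.5797 -0.0571  0.024 ] toolz [-0.022  0.038 -0.999] need in tool [-0.0007  0.0004 -0.006 ] F [-1.3  -0.27  2.01] w 0.0221
```

```bash
python3 -m handwheel '[[[0,0,0.001,0],[0,0,0.001,0],[0,0,0,0],[0,0,0,0],[0,0,0,0]]]'
python3 - <<'E'
from h import *
import json
for i in range(4):
    tipgo(); m=imaging.camera_model("wrist"); im=imaging.camera("wrist")
cv2.imwrite("pics/w9.png",im[...,::-1])
s=imaging.camera("side"); ms=imaging.camera_model("side"); u,v=proj(ms,[.58,-.06,.05]).astype(int)
A=cv2.resize(s[v-50:v+50,u-50:u+50],(560,560),interpolation=cv2.INTER_CUBIC); B=cv2.resize(im[140:240,300-40:300+80],None,fx=4,fy=5.6,interpolation=cv2.INTER_CUBIC)
o=np.zeros((560,240,3),np.uint8); B=cv2.resize(im[170:240,289:349],(240,280),interpolation=cv2.INTER_CUBIC); o[:280]=B
cv2.imwrite("pics/fin.png",np.hstack([A,o])[...,::-1])
print("spot",proj(m,[.5791,-.0572,.03]),[proj(ms,p).round(1)-[u-50,v-50] for p in([.5791,-.0572,.03],[.5797,-.0571,.14])])
g=im.min(axis=2).astype(int)
for r in range(196,216,2): print(r,g[r,300:340].tolist())
E
```

```text
time_s: 16.3
ee_pos: [0.5826, -0.058, 0.1107]
eef_rot: [-3.13, 0.042, -0.767]
force: [-2.1, 1.0, 4.1]
grip_width: 0.0218
t 16.3 tip [ 0.5797 -0.057   0.0223] toolz [-0.022  0.038 -0.999] need in tool [-0.0007  0.0005 -0.0077] F [-2.1   0.99  4.11] w 0.0218
t 16.35 tip [ 0.5797 -0.057   0.0223] toolz [-0.022  0.038 -0.999] need in tool [-0.0007  0.0005 -0.0077] F [-1.26  0.28  4.02] w 0.0219
t 16.4 tip [ 0.5798 -0.0571  0.0223] toolz [-0.022  0.038 -0.999] need in tool [-0.0007  0.0005 -0.0077] F [-2.13  0.2   2.75] w 0.0218
t 16.45 tip [ 0.5797 -0.0571  0.0222] toolz [-0.022  0.038 -0.999] need in tool [-0.0007  0.0005 -0.0078] F [-1.96  0.09  3.07] w 0.022
spot [318.11160226 214.49652133] [array([50.5, 52.7]), array([52.8, 33.6])]
196 [119, 57, 72, 99, 140, 183, 201, 204, 204, 204, 203, 202, 202, 203, 204, 196, 173, 157, 168, 186, 201, 206, 206, 207, 207, 205, 204, 204, 204, 200, 173, 134, 107, 86, 72, 70, 168, 229, 239, 239]
198 [74, 101, 141, 180, 200, 204, 204, 204, 202, 202, 202, 203, 205, 206, 208, 209, 211, 210, 207, 205, 206, 206, 206, 205, 204, 205, 207, 208, 209, 208, 205, 
[... 890 characters left out ...]
, 49, 124, 186, 204, 203, 202, 203, 204, 205, 206, 205, 191, 164, 114, 53, 24, 24, 72, 144, 191, 204, 202, 202, 203, 219, 225, 224, 223, 221]
210 [223, 224, 208, 217, 226, 201, 120, 25, 15, 12, 52, 96, 152, 138, 104, 146, 131, 103, 148, 175, 185, 180, 196, 205, 204, 179, 105, 24, 25, 73, 171, 202, 204, 212, 221, 224, 222, 221, 223, 226]
212 [208, 160, 135, 134, 133, 116, 67, 16, 15, 30, 80, 90, 72, 62, 52, 45, 46, 46, 45, 46, 45, 45, 46, 46, 62, 110, 106, 59, 26, 24, 98, 186, 221, 223, 221, 221, 223, 226, 227, 226]
214 [134, 134, 133, 132, 132, 101, 50, 28, 32, 39, 48, 51, 58, 66, 72, 74, 74, 74, 75, 75, 75, 75, 76, 76, 75, 71, 62, 55, 46, 38, 56, 170, 215, 220, 223, 226, 227, 225, 224, 224]
```

View pics/fin.png

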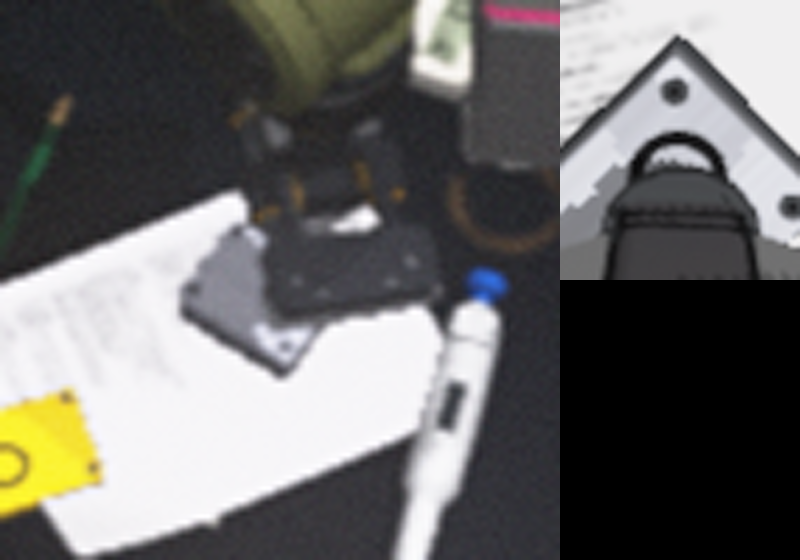

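The side view shows the plate still flush on the block with the gripper above it. In the wrist inset, the ring's arc sits concentrically behind the probe's collar. By pixels, the ring centre is (318.1,214.5) against the tip at about (319,214.4), roughly 1 mm off. The force is about 5 N, half way in.

```bash
python3 -c "
from h import *
tipgo(); print(ctrl.hand_in()); tipgo()"
```

```text
t 16.55 tip [ 0.5798 -0.0571  0.0223] toolz [-0.022  0.038 -0.999] need in tool [-0.0007  0.0005 -0.0077] F [-2.46 -0.06  3.86] w 0.0221
the job is handed in; nothing more can be done
None
the job is handed in; nothing more can be done
```

The job is handed in at 16.55 s, well inside the 61 s limit: the ringed plate is on the heater block, and the probe is held with its tip in the ring. I get no verdict from the system.

**Plate:** It lies about 1 mm or less off the block's centre, with the yaw equal within measurement (both about 0.02 rad). The block's pose was measured before the plate went on, because the plate then hid it. The ring still projected where expected in the last wrist picture, so the plate had not moved. I never touched the plain plate.

**Probe:**
- **Position:** The tip is about 1 mm from the ring centre, from pixels and arm pose. The collar almost hides it, so I estimated it from a sliver of the pin.
- **Spring tip:** It is about 7–8 mm in by height. The force readings jittered by about ±0.7 N and put the push at roughly 4.5–5.5 N, about 6–8 mm in.
- **Tilt:** The tool leaned to about 0.044 rad during the moves, and the row commands cannot correct that. I estimate the probe's own tilt at about 0.045 rad, against the 0.1 limit. The evidence on how it sits in the jaws disagreed slightly: the collar suggested up to 0.05 rad relative to the tool, the tip about 0.03.

While I was placing the plate, it pressed the block with about 16 N for a moment. The force dropped to zero when I opened the jaws.

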